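# Walk a monitor battery round to its charging rail

## Task

Walk the heavy orange battery block round on the counter by pushing it with the fingertips, at one corner and then another, until the side with the copper contacts squarely faces the aluminium charging rail; then push it home so that the contacts stand flush against the rail, within the rail's length, and take the hand away. Do not let the block touch the rail before it faces it roughly squarely, do not lift, tip or carry it, and leave the bottle, the tape roll and the carton where they are.

Things in the scene. Friction and masses are not known exactly. Their poses are not given: they have to be found in the camera images.
- battery: Orange block, 110 mm (x) by 130 mm (y), upright sides, top 70 mm above the counter, 1.3 to 2 kg. Origin: centre of its underside. x points out of the contact side, marked by copper strips and a white stripe along that edge of the top; other sides have grey plates. It stands on a pad 90 (x) by 80 mm, 6 mm high, under its middle; slides at 6 to 14 N; an off-centre push turns it.
- contacts (a point): Middle of the block's contact side: 55 mm along the block's x from its origin, 26 mm above the counter. At the start this side is turned roughly 45 to 110 degrees anticlockwise, seen from above, from facing the rail.
- rail: Charging rail (the fence): fixed aluminium bar, 50 mm deep (x), 320 mm long (y), 45 mm high, copper strips on the side towards the robot. Origin: centre of its underside; x points square away from its working face, away from the robot. The docked block's x points the same way as the rail's x.
- rail_face (a point): Middle of the rail's working face: 25 mm along -x of the rail from its origin, 26 mm above the counter; its axes are parallel to the rail's.
- saline: Small upright bottle, 44 mm diameter, 85 mm high, origin at the centre of its underside. Bystander.
- tape: White tape roll lying flat, 70 mm diameter, 25 mm high, origin at the centre of its underside. Bystander.
- carton: Small carton with a green band, 60 by 45 mm, 30 mm high, origin at the centre of its underside. Bystander.
Things that resemble listed ones, but are neither listed nor needed, are in the scene too. Of the things like the battery, leave any that is blue; of the rest the larger one is meant.

How it is judged:
By the outcome, as a careful person would: the job done as asked, in the order asked, and still so for the second after the job is handed in, with the robot touching nothing.
It also fails if it takes over 56 s, if anything falls off the work surface, if the arm or the gripper's body presses on something with over 40 N, if the wrist force passes 120 N, or if a joint passes its speed limit or range.

## Robot

A 6-joint arm with a two-finger parallel gripper is mounted at the origin on the work surface. World frame = base frame: x ahead of the robot, y to its left, z up, the work surface at z = 0. Lengths are in m, angles in rad, forces in N, time in s.
With the tool pointing down it reaches from about 0.375 to 0.9 m from the base axis. Payload 3.1 kg.
Tool frame: the origin (TCP) lies midway between the tips of the shut fingers; the grasp point (between the pads) lies 19 mm behind it; z points along the fingers, y is the direction in which the jaws open and shut (so a half turn about z gives the same grasp; the last joint's range is limited). The gripper opens to 85 mm and grips with 20 to 120 N. Pads are 22 mm wide; open, the fingers measure 114 mm over their backs; the gripper's body (76 mm by 85 mm) begins 54 mm behind the grasp point. The pads swing forward as they close: fully open they stand 13 mm farther back than shut.
Start: joints at [1.107, 0.527, 1.433, -0, 1.181, -0.178], TCP at [0.176, 0.6, 0.231] pointing down, gripper open.
Joint ranges: [-3.08, 3.08], [-0.75, 2.2], [0.22, 2.44], [-1.43, 4.57], [0, 2.65], [-2.85, 2.85]. Speed limits (rad/s): [2.79, 2.79, 3.14, 3.14, 3.14, 3.14].

## Interface

Orientations are given as a unit quaternion [x, y, z, w].
In Python, from station import manip gives the robot as it stands. The module is installed in compiled form; this text tells all that it offers.
- The arm moves only by the tool drive_tool, never from a script. Its argument "deltas" is one flat list of numbers, 4 for each row, row after row: the shift along the tool's x, y, z in cm, then the turn about the tool's z in degrees. A call has 1 to 12 rows; each row is the pose to reach, as a shift and turn from the pose measured when the call began, along the tool's axes at that moment; what a row does not reach only later rows make up. A row lasts 1/10 s, in which the tool goes at most 50 mm and 8.59 degrees, less where a joint would pass 70% of its speed; a pose out of reach is approached as far as the arm can. A call with a gripper value outside its range is refused whole. "hand" is the finger opening in cm, from 0 to 8.54, set as the call begins (left out, the last holds). The fingers move at their own pace and stop on an object; "squeeze" is the grip in N (left out, the last holds). Time passes only in rows, so rows that repeat a pose let the fingers close. It gives the time, the measured TCP pose, the force and the opening at its end, in the units of the state.
- manip.sense(): the state, without advancing time (a new reading comes with each control period).
- manip.snapshot(name): name is "side" or "top" or "wrist"; returns a dict with "frame" (400x640x3 uint8, red, green, blue), "depth" (400x640 float32, m along the optical axis (not along the pixel's ray), 0 where there is no reading), "fx", "fy", "cx", "cy" (pixels), "k1" (the pictures are not rectified: a ray, as slopes to the right and down, at radius r is drawn at 1 + k1 r^2 times it, then the intrinsics apply), "R" (3x3) and "t" (3): a world point X has camera coordinates R X + t. Camera axes: x right, y down, z forward; pixel columns grow to the right and rows downward; lengths in m; the calibration is good to about 2 mm. A picture is of the moment at which its call begins.
- manip.sign_off(): hands the job in, once; it reports no verdict.
The state is a dict: "t": time; "q": joint angles; "qd": joint speeds; "tau": joint torques, N m; "tcp_pos": TCP position; "tool_rot": TCP orientation; "force": force on the tool from outside, world axes, zero at the start; "ft_torque": the same for the moment, N m; "finger_gap": opening from 0.0 (shut) to 1.0 (fully open).
Only numpy, scipy, OpenCV 4.12 (cv2) and the standard library are available. Lean on these libraries where they do the work, as an engineer would, in place of code of your own. Each camera call takes 0.05 s, during which the arm holds its last target.

## Working session

There is one attempt and no reset: what is moved stays moved. The work goes in short steps, Python scripts to look and compute and a tool call to move; the robot and the scene stay as the last step left them, time stands still between calls to the robot, and variables do not carry over. Pictures are saved under pics/ and viewed, and the job is handed in when it is done.

Besides the shell and the picture viewer there is one more tool, called after ">>>" by a JSON object that holds its "name" and its "arguments". drive_tool: Moves the arm, as the interface text tells. Its arguments: {"type":"object","properties":{"deltas":{"type":"array"},"hand":{"type":"number"},"squeeze":{"type":"number"}},"required":["deltas"]}

```bash
mkdir -p pics; ls; cat > h.py <<'E'
from station import manip
import numpy as np, cv2
def snap(n,f):
    s=manip.snapshot(n); cv2.imwrite('pics/'+f,s['frame'][:,:,::-1]); np.savez('/tmp/'+f+'.npz',**s); return s
def world(s):
    h,w=s['depth'].shape
    u,v=np.meshgrid(np.arange(w),np.arange(h))
    xd=(u-s['cx'])/s['fx']; yd=(v-s['cy'])/s['fy']
    x,y=xd.copy(),yd.copy()
    for _ in range(8):
        k=1+s['k1']*(x*x+y*y); x=xd/k; y=yd/k
    d=s['depth']; P=np.stack([x*d,y*d,d],-1)
    return (P-s['t'])@s['R']
E
python3 - <<'E'
from h import *
s=snap('top','top0.png'); snap('side','side0.png')
print(s['R'],s['t'],s['fx'],s['k1']); print(manip.sense())
E
```

```text
pics
[[ 0.01401863 -0.99983182 -0.01182434]
 [-0.99493587 -0.01277093 -0.09969715]
 [ 0.09952937  0.01316208 -0.99494757]] [0.01160641 0.54398566 1.04562874] 463.16380623522116 -0.12917559367149786
{'t': 0.1, 'q': array([ 1.10747640e+00,  5.28383771e-01,  1.43376735e+00,  3.77785240e-05,
        1.18141149e+00, -1.78498499e-01]), 'qd': array([ 0.00018831, -0.00309487, -0.00345698,  0.00045436, -0.00063553,
        0.00131521]), 'tau': array([ 3.05408748e-04, -4.43306422e+01, -1.78588378e+01, -1.97035706e-04,
        3.82992293e-03, -6.20148541e-06]), 'tcp_pos': array([0.17528596, 0.59924883, 0.23042715]), 'tool_rot': array([ 1.41936882e-01,  9.89875220e-01, -9.29185498e-04, -3.27268055e-04]), 'force': array([-0.17980207, -0.03119307, -0.37503234]), 'ft_torque': array([0.05696672, 0.01427368, 0.01853058]), 'finger_gap': 1.004359972760512}
```

View pics/top0.png

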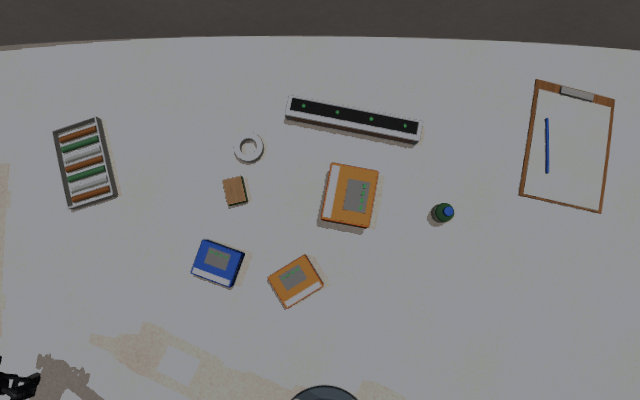

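View pics/side0.png

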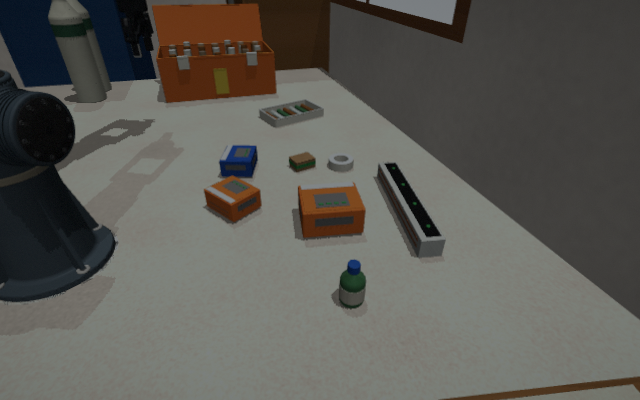

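The top view shows the target orange block at (350,195), its white stripe to the left (+y). The rail is at (353,119). The decoys are the small orange block (296,281) and the blue block (218,263). The bystanders are the bottle (442,213), tape (248,148) and carton (235,191).

```bash
cat >> h.py <<'E'
def rect(pts):
    (c,sz,a)=cv2.minAreaRect((pts*1000).astype(np.float32)); return np.array(c),sz,a,cv2.boxPoints((c,sz,a))
def battery(s,verbose=True):
    W=world(s); f=s['frame'].astype(int); z=W[...,2]
    m=(np.abs(z-.07)<.012)&(s['depth']>0)
    m&=(W[...,0]>.3)
    sat=(f[...,0]-f[...,2]>60)|((f.min(-1)>100))
    m8=(m).astype(np.uint8)
    n,l,st,ce=cv2.connectedComponentsWithStats(m8)
    return W,m8,l,st,ce
E
python3 - <<'E'
from h import *
s=dict(np.load('/tmp/top0.png.npz')); W=world(s);z=W[...,2]
print('zcounter',np.median(z[300:320,400:500]), W[195,350],W[119,353],W[213,442])
for nm,(x0,y0,x1,y1),zlo,zhi in [('batt',(310,150,390,240),.055,.085),('rail',(275,85,430,150),.035,.06),('small',(260,250,330,315),.03,.09),('sal',(425,195,460,230),.03,.1),('tape',(230,125,270,168),.015,.04),('carton',(220,170,252,212),.02,.045),('blue',(185,230,250,292),.03,.09)]:
    m=np.zeros(z.shape,bool); m[y0:y1,x0:x1]=1; m&=(z>zlo)&(z<zhi)
    c,sz,a,b=rect(W[m][:,:2]); print(nm,c.round(1),np.round(sz,1),round(a,2),b.round(0).tolist(),np.median(z[m]).round(4))
f=s['frame'][150:240,310:390][:,:,::-1]
cv2.imwrite('pics/z0.png',cv2.resize(f,None,fx=6,fy=6,interpolation=2))
E
```

```text
zcounter 0.0013670052231001977 [ 0.54150893 -0.05018051  0.07101461] [ 0.72079446 -0.05727597  0.04874542] [ 0.50410056 -0.25675081  0.0673348 ]
batt [543. -50.] [110.2 131.2] 80.18 [[469.0, -93.0], [598.0, -116.0], [617.0, -7.0], [488.0, 15.0]] 0.072
rail [725.5 -58.9] [320.3  51.3] 79.39 [[671.0, -212.0], [721.0, -221.0], [780.0, 94.0], [730.0, 103.0]] 0.047
small [347.7  69.2] [ 84.3 100.2] 32.04 [[285.0, 89.0], [339.0, 4.0], [410.0, 49.0], [357.0, 134.0]] 0.0549
sal [ 506.8 -265. ] [40.7 42.5] 77.42 [[482.0, -280.0], [523.0, -290.0], [532.0, -250.0], [491.0, -241.0]] 0.06
tape [659. 188.] [69.2 68.8] 2.63 [[623.0, 221.0], [626.0, 152.0], [695.0, 155.0], [692.0, 224.0]] 0.0263
carton [553.9 217.5] [61.3 46.8] 14.23 [[518.0, 233.0], [530.0, 187.0], [589.0, 202.0], [578.0, 248.0]] 0.0311
blue [385.5 250.4] [99.2 82.8] 71.38 [[330.0, 217.0], [409.0, 190.0], [441.0, 284.0], [362.0, 311.0]] 0.0543
```

View pics/z0.png

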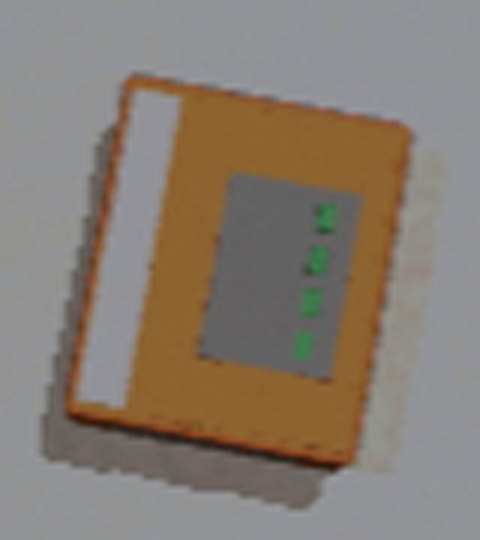

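```bash
cat >> h.py <<'E'
from scipy.spatial.transform import Rotation as Ro
def dl(*tg):
    """targets (x,y,z mm, heading of tool x deg) -> deltas cm,deg"""
    s=manip.sense(); R=Ro.from_quat(s['tool_rot']).as_matrix(); p=s['tcp_pos']*1000
    h=np.degrees(np.arctan2(R[1,0],R[0,0])); print('t',s['t'],'now',p.round(1),'head',round(h,1),'F',s['force'].round(1))
    for t in tg:
        d=R.T@(np.array(t[:3])-p)/10; a=(h-t[3]+180)%360-180
        print(t,'->',d.round(2).tolist(),round(a,1))
E
python3 -c "
from h import *
dl((450,5,150,170),(320,300,200,170))"
```

```text
t 0.1 now [175.3 599.2 230.4] head 163.7 F [-0.2 -0.  -0.4]
(450, 5, 150, 170) -> [-43.07, -49.3, 8.12] -6.3
(320, 300, 200, 170) -> [-22.3, -24.65, 3.08] -6.3
```

>>> {"name": "drive_tool", "arguments": {"deltas": [-43,-49.3,6,-6.3,-43,-49.3,6,-6.3,-43,-49.3,6,-6.3,-43,-49.3,6,-6.3,-43,-49.3,6,-6.3,-43,-49.3,6,-6.3,-43,-49.3,6,-6.3,-43,-49.3,6,-6.3,-43,-49.3,6,-6.3,-43,-49.3,6,-6.3,-43,-49.3,6,-6.3,-43,-49.3,6,-6.3], "hand": 0, "squeeze": 60}}

```text
t: 1.3
tcp_pos: [0.4258, 0.0551, 0.1762]
tool_rot: [0.087, 0.996, -0.001, -0.0]
force: [1.3, 1.2, 0.3]
finger_gap: -0.002
```

```bash
python3 -c "
from h import *
dl((448,5,150,170),(448,5,22,170))"
```

```text
t 1.3 now [425.8  55.1 176.2] head 170.0 F [1.3 1.2 0.3]
(448, 5, 150, 170) -> [-3.06, -4.54, 2.63] -0.0
(448, 5, 22, 170) -> [-3.07, -4.52, 15.43] -0.0
```

>>> {"name": "drive_tool", "arguments": {"deltas": [-3.0,-4.5,2.5,0,-3.0,-4.5,2.5,0,-3.0,-4.5,7,0,-3.0,-4.5,11,0,-3.0,-4.5,14,0,-3.0,-4.5,15.4,0,-3.0,-4.5,15.4,0,-3.0,-4.5,15.4,0]}}

```text
t: 2.1
tcp_pos: [0.4471, 0.0058, 0.0223]
tool_rot: [0.087, 0.996, -0.001, -0.001]
force: [-0.8, -0.4, 0.5]
finger_gap: 0.003
```

```bash
python3 -c "
from h import *
cor=np.array([538,-77]);p0=np.array([470,3])
def rot(t):
    a=-np.radians(t);return cor+np.array([[np.cos(a),-np.sin(a)],[np.sin(a),np.cos(a)]])@(p0-cor)
print([rot(t).round() for t in (0,10,20,30,40)])
dl((470,3,22,170),*[(*rot(t),22,170-t) for t in (10,20,30,40)])
snap('top','t1.png')"
```

```text
[array([470.,   3.]), array([485.,  14.]), array([501.,  21.]), array([519.,  26.]), array([537.,  28.])]
t 2.1 now [447.1   5.8  22.3] head 170.0 F [-0.8 -0.4  0.5]
(470, 3, 22, 170) -> [-2.3, 0.12, 0.03] -0.0
(np.float64(484.92492700852426), np.float64(13.592696322327896), 22, 160) -> [-3.59, 1.43, 0.02] 10.0
(np.float64(501.4625132526117), np.float64(21.432779409018153), 22, 150) -> [-5.08, 2.48, 0.02] 20.0
(np.float64(519.1102725426582), np.float64(26.2820323027551), 22, 140) -> [-6.74, 3.27, 0.02] 30.0
(np.float64(537.3319866428326), np.float64(27.993112908202903), 22, 130) -> [-8.5, 3.75, 0.01] 40.0
```

View pics/t1.png

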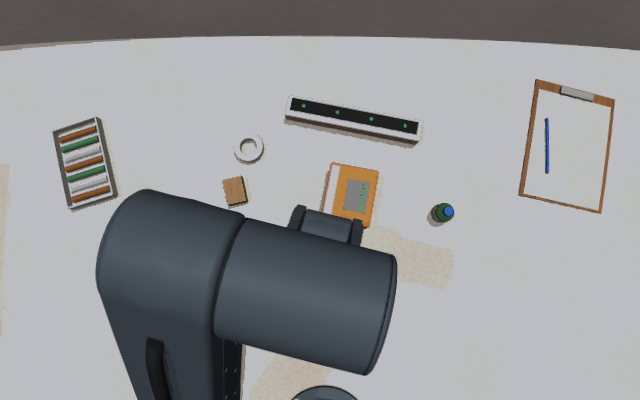

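The block is unmoved and the hand is in place behind the left near corner. I'll push for the first ~20° now.

>>> {"name": "drive_tool", "arguments": {"deltas": [-1,0.1,0,0,-1.8,0.1,0,0,-2.3,0.1,0,0,-2.6,0.4,0,2,-2.9,0.7,0,4,-3.2,1.0,0,7,-3.6,1.4,0,10,-4.0,1.7,0,13,-4.4,2.0,0,16,-4.8,2.3,0,18,-5.1,2.5,0,20,-5.1,2.5,0,20]}}

```text
t: 3.35
tcp_pos: [0.5006, 0.0223, 0.0228]
tool_rot: [0.259, 0.966, -0.001, -0.002]
force: [-4.0, 3.6, 1.0]
finger_gap: -0.001
```

```bash
cat >> h.py <<'E'
def view(f,cam='top'):
    s=snap(cam,f); W=world(s); z=W[...,2]; fr=s['frame'].astype(int)
    org=(fr[...,0]-fr[...,2]>40)
    m=(z>.06)&(z<.082)&(W[...,0]>.4)&(W[...,0]<.75)&(np.abs(W[...,1]+.03)<.2)
    # keep bright (not dark gripper)
    m&=(fr.max(-1)>70)
    m8=cv2.morphologyEx(m.astype(np.uint8),cv2.MORPH_OPEN,np.ones((3,3)))
    n,l,st,ce=cv2.connectedComponentsWithStats(m8)
    i=1+np.argmax(st[1:,4]); m=l==i
    c,sz,a,b=rect(W[m][:,:2]); print('batt c',c.round(1),np.round(sz,1),'a',round(a,1),b.round(0).tolist())
    ys,xs=np.where(m); x0,y0=max(xs.min()-40,0),max(ys.min()-40,0)
    cv2.imwrite('pics/z_'+f,cv2.resize(s['frame'][y0:ys.max()+40,x0:xs.max()+40][:,:,::-1],None,fx=3,fy=3))
    return s,W
E
python3 -c "
from h import *
dl();view('t2.png')"
```

```text
t 3.35 now [500.6  22.3  22.8] head 150.0 F [-4.   3.6  1. ]
batt c [550.5 -52.1] [110.  130.6] a 62.6 [[467.0, -71.0], [583.0, -131.0], [634.0, -33.0], [518.0, 27.0]]
```

View pics/z_t2.png

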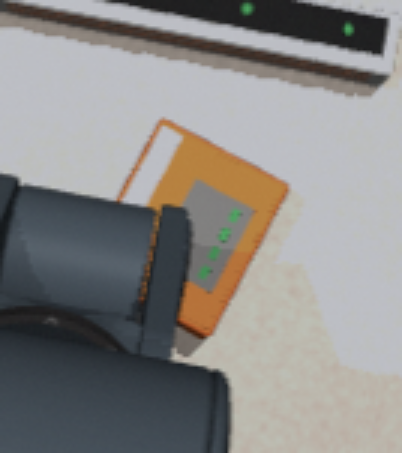

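The model holds: 18° turned, centre shifted only 7 mm. Continue along the arc.

```bash
python3 -c "
from h import *
cor=np.array([538,-76]);p0=np.array([500.6,22.3])
def rot(t):
    a=-np.radians(t);return cor+np.array([[np.cos(a),-np.sin(a)],[np.sin(a),np.cos(a)]])@(p0-cor)
dl(*[(*rot(t).round(1),22,150-t) for t in (10,20,30,40)])"
```

```text
t 3.4 now [500.6  22.2  22.8] head 150.1 F [-3.8  3.5  1. ]
(np.float64(518.2), np.float64(27.3), 22, 140) -> [-1.27, 1.32, 0.07] 10.1
(np.float64(536.5), np.float64(29.2), 22, 130) -> [-2.77, 2.4, 0.07] 20.1
(np.float64(554.8), np.float64(27.8), 22, 120) -> [-4.42, 3.19, 0.06] 30.1
(np.float64(572.5), np.float64(23.3), 22, 110) -> [-6.18, 3.69, 0.05] 40.1
```

>>> {"name": "drive_tool", "arguments": {"deltas": [-0.4,0.45,0,3.3,-0.8,0.9,0,6.6,-1.3,1.3,0,10,-1.8,1.7,0,13.4,-2.3,2.1,0,16.8,-2.8,2.4,0,20,-3.3,2.7,0,23.4,-3.9,2.95,0,26.8,-4.4,3.2,0,30,-5.0,3.4,0,33.4,-5.6,3.55,0,36.8,-6.0,3.6,0,40]}}

```text
t: 4.6
tcp_pos: [0.5715, 0.0241, 0.0227]
tool_rot: [0.574, 0.819, -0.001, -0.001]
force: [-0.9, 5.9, -0.9]
finger_gap: -0.003
```

```bash
python3 -c "
from h import *
dl();view('t3.png')"
```

```text
t 4.6 now [571.5  24.1  22.7] head 109.9 F [-0.9  5.9 -0.9]
batt c [565.7 -69. ] [110.3 120. ] a 23.8 [[491.0, -36.0], [539.0, -146.0], [640.0, -102.0], [592.0, 8.0]]
```

View pics/z_t3.png

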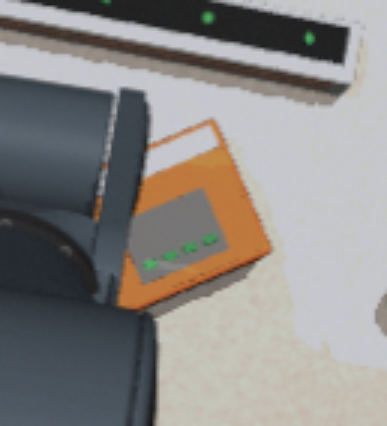

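Heading is now about 24° and the block is clear of the rail. Next I'll switch to the back face, near corner.

```bash
python3 -c "
from h import *
dl((562,46,23,110),(562,46,110,110),(462,-59,110,114),(462,-59,22,114))"
```

```text
t 4.65 now [572.3  23.6  22.8] head 109.8 F [-0.2  3.  -0.5]
(562, 46, 23, 110) -> [2.45, -0.21, -0.02] -0.2
(562, 46, 110, 110) -> [2.45, -0.22, -8.72] -0.2
(462, -59, 110, 114) -> [-4.03, -13.19, -8.71] -4.2
(462, -59, 22, 114) -> [-4.03, -13.18, 0.09] -4.2
```

>>> {"name": "drive_tool", "arguments": {"deltas": [1.2,-0.1,0,0,2.5,-0.2,0,0,2.5,-0.2,-4,0,2.5,-0.2,-9,0,2.5,-0.2,-9.7,0,0,-5,-9.7,-2,-3,-10,-9.7,-4,-4.0,-13.2,-9.7,-4.2,-4.0,-13.2,-9.0,-4.2,-4.0,-13.2,-5,-4.2,-4.0,-13.2,-1,-4.2,-4.0,-13.2,0,-4.2]}}

```text
t: 5.85
tcp_pos: [0.4597, -0.0576, 0.02]
tool_rot: [0.544, 0.839, -0.001, -0.003]
force: [-0.2, 0.2, 0.1]
finger_gap: -0.0
```

```bash
python3 -c "
from h import *
view('t4.png')
c=np.array([563.3,-64.5]);cor=np.array([572,-85])
x=np.array([.915,.4035]);y=np.array([-.4035,.915])
p0=c-(55+14.5)*x+47*y
def rot(t):
    a=-np.radians(t);return cor+np.array([[np.cos(a),-np.sin(a)],[np.sin(a),np.cos(a)]])@(p0-cor)
dl(*[(*rot(t).round(1),22,114-t) for t in (0,8,16,24,32,36)])"
```

```text
batt c [564.  -64.6] [110.1 129.1] a 23.3 [[488.0, -27.0], [539.0, -146.0], [640.0, -102.0], [589.0, 16.0]]
t 5.9 now [459.8 -57.6  20.1] head 114.1 F [ 0.4  0.4 -0.3]
(np.float64(480.7), np.float64(-49.5), 22, 114) -> [-0.12, 2.24, -0.21] 0.1
(np.float64(486.6), np.float64(-37.2), 22, 106) -> [0.77, 3.28, -0.21] 8.1
(np.float64(494.1), np.float64(-25.8), 22, 98) -> [1.5, 4.43, -0.21] 16.1
(np.float64(503.1), np.float64(-15.5), 22, 90) -> [2.07, 5.67, -0.22] 24.1
(np.float64(513.4), np.float64(-6.6), 22, 82) -> [2.47, 6.98, -0.22] 32.1
(np.float64(519.0), np.float64(-2.7), 22, 78) -> [2.59, 7.65, -0.22] 36.1
```

View pics/z_t4.png

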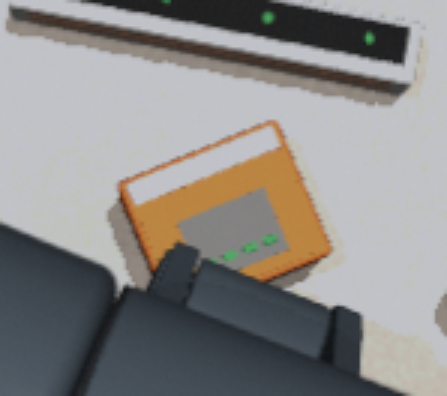

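Block clearly seen: centre (564,−65), heading ≈23.5°, as estimated. Push the near corner.

>>> {"name": "drive_tool", "arguments": {"deltas": [-0.1,1.2,-0.2,0,-0.1,2.0,-0.2,0,0.2,2.5,-0.2,2.5,0.5,2.9,-0.2,5,0.8,3.3,-0.2,8,1.05,3.7,-0.2,11,1.3,4.1,-0.2,14,1.5,4.5,-0.2,16.5,1.7,4.9,-0.2,19,1.9,5.3,-0.2,21.5,2.1,5.7,-0.2,24,2.1,5.7,-0.2,24]}}

```text
t: 7.1
tcp_pos: [0.4988, -0.0129, 0.0255]
tool_rot: [0.706, 0.708, -0.004, -0.006]
force: [-13.3, 1.3, 23.3]
finger_gap: 0.003
```

```bash
python3 -c "
from h import *
view('t5.png');dl()"
```

```text
batt c [577.8 -61.9] [128.1 110.2] a 86.6 [[519.0, -123.0], [629.0, -129.0], [637.0, -1.0], [527.0, 5.0]]
t 7.15 now [498.8 -12.9  25.5] head 90.2 F [-13.    0.6  21.2]
```

View pics/z_t5.png

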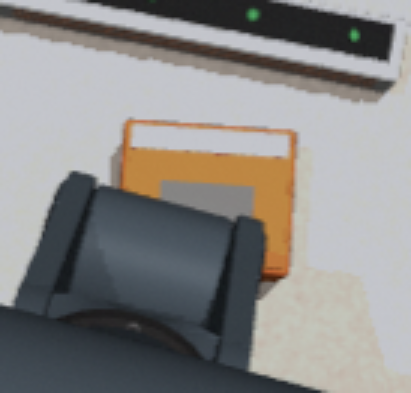

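The wrist reads 23 N upward, which I didn't expect. I'll check from the side before continuing.

```bash
python3 -c "
from h import *
s=snap('side','s5.png'); cv2.imwrite('pics/s5z.png',cv2.resize(s['frame'][120:270,180:400][:,:,::-1],None,fx=3.5,fy=3.5))
q=snap('wrist','w5.png');print(manip.sense())"
```

```text
{'t': 7.25, 'q': array([-2.50273157e-01,  7.18703591e-01,  1.88243210e+00, -1.83340349e-04,
        5.55201997e-01, -2.53812648e-01]), 'qd': array([ 0.00048751,  0.00108519,  0.00140058,  0.00166091, -0.00035676,
       -0.00122604]), 'tau': array([-5.24263345e-01, -3.15837014e+01, -1.12708184e+01,  1.82539537e-01,
       -2.69205317e+00,  2.20081379e-02]), 'tcp_pos': array([ 0.49880086, -0.01297008,  0.02551623]), 'tool_rot': array([ 0.70577966,  0.70839305, -0.00378945, -0.00632419]), 'force': array([-12.26506111,   1.92815956,  21.98264527]), 'ft_torque': array([ 0.18865297,  1.09988789, -0.06310466]), 'finger_gap': 3.7276407959406125e-05}
```

View pics/s5z.png

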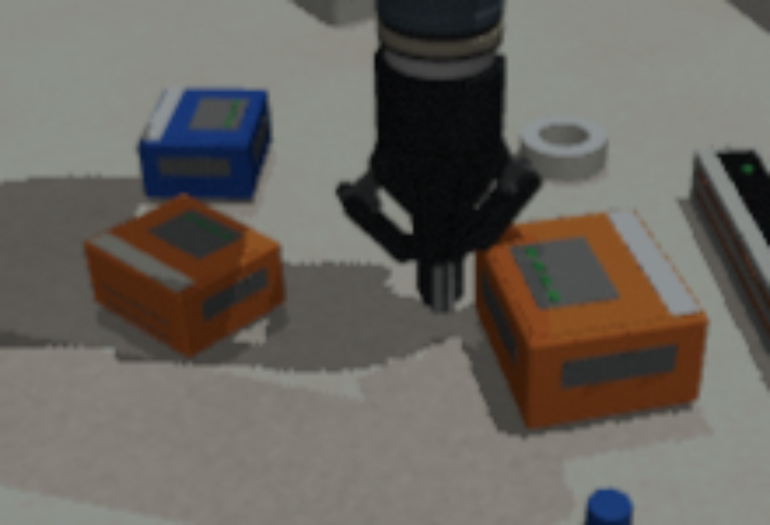

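View pics/w5.png

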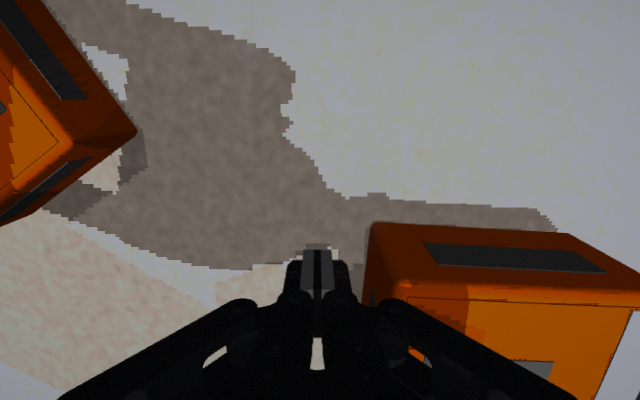

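In the side view, the gripper's folded linkage (sticking out along tool y) leans on the block's top edge. The block itself is flat. I'll back off and push with the tool's x side from here, as in the first pushes.

```bash
python3 -c "
from h import *
dl((480,-13,30,90),(480,-20,120,90),(488,-38,120,169.4),(488,-38,22,169.4))"
```

```text
t 7.25 now [498.8 -13.   25.5] head 90.2 F [-12.3   1.9  22. ]
(480, -13, 30, 90) -> [0.01, -1.89, -0.42] 0.2
(480, -20, 120, 90) -> [-0.66, -2.02, -9.42] 0.2
(488, -38, 120, 169.4) -> [-2.46, -1.22, -9.44] -79.2
(488, -38, 22, 169.4) -> [-2.5, -1.08, 0.36] -79.2
```

>>> {"name": "drive_tool", "arguments": {"deltas": [0,-1.0,0,0,0,-2.0,-0.4,0,0,-3,-4,0,0,-3,-8,-5,-1,-2.5,-9.5,-13,-2.5,-1.5,-9.5,-21,-2.5,-1.5,-9.5,-29,-2.5,-1.5,-9.5,-37,-2.5,-1.5,-9.5,-45,-2.5,-1.5,-9.5,-53,-2.5,-1.5,-9.5,-61,-2.5,-1.5,-9.5,-69]}}

```text
t: 8.45
tcp_pos: [0.486, -0.0381, 0.1219]
tool_rot: [0.177, 0.984, 0.0, -0.006]
force: [-0.8, -0.1, 0.4]
finger_gap: 0.004
```

```bash
python3 -c "
from h import *
dl((488,-38,120,169.4),(488,-38,22,169.4));view('t6.png')"
```

```text
t 8.45 now [486.  -38.1 121.9] head 159.6 F [-0.8 -0.1  0.4]
(488, -38, 120, 169.4) -> [-0.18, 0.08, 0.19] -9.8
(488, -38, 22, 169.4) -> [-0.3, 0.1, 9.99] -9.8
batt c [597.9 -63.1] [128.   69.5] a 87.0 [[560.0, -125.0], [629.0, -129.0], [636.0, -1.0], [567.0, 3.0]]
```

>>> {"name": "drive_tool", "arguments": {"deltas": [-0.2,0.1,4,-5,-0.2,0.1,8,-9.8,-0.2,0.1,10,-9.8,-0.2,0.1,10,-9.8,-0.2,0.1,10,-9.8]}}

```text
t: 9.0
tcp_pos: [0.4876, -0.0376, 0.0226]
tool_rot: [0.091, 0.996, 0.001, -0.006]
force: [-0.2, -0.2, -0.4]
finger_gap: 0.002
```

```bash
python3 -c "
from h import *
dl((512,-38,22,169.4),(522,-40,22,169.4))"
```

```text
t 9.0 now [487.6 -37.6  22.6] head 169.5 F [-0.2 -0.2 -0.4]
(512, -38, 22, 169.4) -> [-2.41, 0.4, 0.03] 0.1
(522, -40, 22, 169.4) -> [-3.43, 0.39, 0.02] 0.1
```

>>> {"name": "drive_tool", "arguments": {"deltas": [-1.2,0.1,0,0,-2.1,0.2,0,0,-2.5,0.2,0,0,-2.9,0.2,0,0,-3.3,0.2,0,0,-3.7,0.2,0,0,-4.1,0.2,0,0,-4.1,0.2,0,0]}}

```text
t: 9.8
tcp_pos: [0.5244, -0.0413, 0.0224]
tool_rot: [0.091, 0.996, 0.002, -0.01]
force: [-6.1, 3.4, 0.1]
finger_gap: 0.001
```

```bash
python3 -c "
from h import *
dl();view('t7.png')"
```

```text
t 9.8 now [524.4 -41.3  22.4] head 169.5 F [-6.1  3.4  0.1]
batt c [625.6 -71.9] [129.   40.7] a 77.8 [[592.0, -131.0], [632.0, -139.0], [659.0, -13.0], [619.0, -5.0]]
```

View pics/z_t7.png

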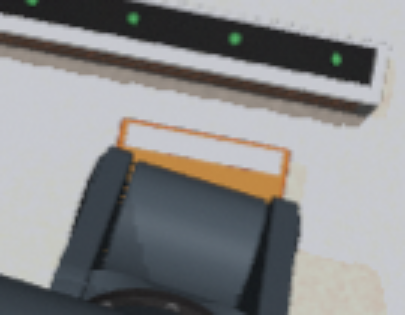

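Heading is about −12° (target −10.6°) with 50 mm left to the rail. I'll re-centre the finger slightly to the right and push on.

```bash
python3 -c "
from h import *
dl((514,-40,22,169.4),(514,-53,22,169.4),(526,-55,22,169.4),(562,-61.7,22,169.4))"
```

```text
t 9.85 now [524.4 -41.3  22.4] head 169.5 F [-6.5  3.5 -0.1]
(514, -40, 22, 169.4) -> [1.04, -0.06, 0.06] 0.1
(514, -53, 22, 169.4) -> [0.81, -1.34, 0.06] 0.1
(526, -55, 22, 169.4) -> [-0.41, -1.32, 0.03] 0.1
(562, -61.7, 22, 169.4) -> [-4.07, -1.32, -0.04] 0.1
```

>>> {"name": "drive_tool", "arguments": {"deltas": [1.0,0,0,0,1.0,-0.7,0,0,0.8,-1.3,0,0,0,-1.3,0,0,-0.4,-1.3,0,0,-0.9,-1.3,0,0,-1.4,-1.3,0,0,-1.9,-1.3,0,0,-2.4,-1.3,0,0,-2.9,-1.3,0,0,-3.3,-1.3,0,0,-3.3,-1.3,0,0]}}

```text
t: 11.05
tcp_pos: [0.5509, -0.059, 0.0209]
tool_rot: [0.091, 0.996, 0.003, -0.014]
force: [-7.1, 1.3, 1.3]
finger_gap: 0.002
```

```bash
python3 -c "
from h import *
dl();view('t8.png')"
```

```text
t 11.05 now [550.9 -59.   20.9] head 169.5 F [-7.1  1.3  1.3]
batt c [662.2 -78.9] [128.2  27.5] a 77.0 [[634.0, -138.0], [661.0, -144.0], [690.0, -20.0], [663.0, -13.0]]
```

View pics/z_t8.png

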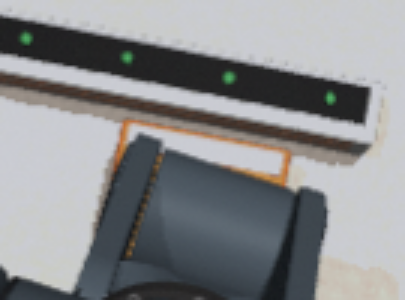

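About 20 mm to go, heading −13°. Shift 15 mm to the right and push on.

>>> {"name": "drive_tool", "arguments": {"deltas": [0.8,0,0,0,0.8,-1.5,0,0,0.5,-1.7,0,0,-0.1,-1.7,0,0,-0.5,-1.7,0,0,-0.9,-1.7,0,0,-1.2,-1.7,0,0,-1.2,-1.7,0,0]}}

```text
t: 11.9
tcp_pos: [0.5553, -0.0766, 0.0199]
tool_rot: [0.091, 0.996, 0.004, -0.019]
force: [-8.3, 1.0, 2.0]
finger_gap: -0.001
```

```bash
python3 -c "
from h import *
dl();view('t9.png')"
```

```text
t 11.9 now [555.3 -76.6  19.9] head 169.6 F [-8.3  1.   2. ]
batt c [636.1 -25.5] [ 35.1 111.1] a 79.4 [[578.0, -33.0], [687.0, -53.0], [694.0, -18.0], [585.0, 2.0]]
```

View pics/z_t9.png

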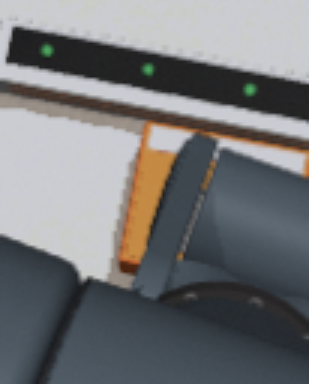

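Heading now matches the rail (−10.6°), 13 mm gap. Centre the finger and push home.

>>> {"name": "drive_tool", "arguments": {"deltas": [0.8,0,0,0,0.8,1.5,0,0,0.4,1.6,0,0,0,1.6,0,0,-0.4,1.6,0,0,-0.7,1.6,0,0,-1.0,1.6,0,0,-1.3,1.6,0,0,-1.5,1.6,0,0,-1.6,1.6,0,0]}}

```text
t: 12.95
tcp_pos: [0.5687, -0.0621, 0.0186]
tool_rot: [0.09, 0.996, 0.005, -0.026]
force: [-10.9, 1.2, 5.9]
finger_gap: 0.001
```

```bash
python3 -c "
from h import *
dl();view('t10.png')"
```

```text
t 12.95 now [568.7 -62.1  18.6] head 169.6 F [-10.9   1.2   5.9]
batt c [ 681.8 -110.8] [71.5 14.2] a 77.1 [[667.0, -144.0], [681.0, -147.0], [697.0, -77.0], [683.0, -74.0]]
```

View pics/z_t10.png

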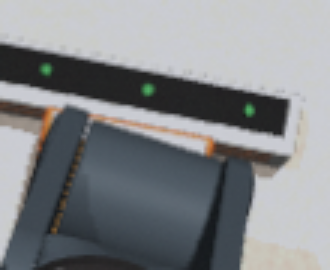

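The gripper has picked up a ~3° tilt under load, so I'll retract and measure the block and gap with a clear view before any final nudge.

```bash
python3 -c "
from h import *
dl((540,-57,22,169.4),(480,-47,130,169.4),(330,200,200,169.4),(300,290,220,169.4))"
```

```text
t 13.0 now [568.8 -62.1  18.7] head 169.6 F [-9.5  2.4  3.6]
(540, -57, 22, 169.4) -> [2.94, -0.02, -0.18] 0.2
(480, -47, 130, 169.4) -> [9.57, -0.06, -10.65] 0.2
(330, 200, 200, 169.4) -> [29.11, 21.57, -16.54] 0.2
(300, 290, 220, 169.4) -> [33.77, 29.89, -18.26] 0.2
```

>>> {"name": "drive_tool", "arguments": {"deltas": [1,0,0,0,3,0,-0.3,0,6,0,-2,0,9.5,0,-3.5,0,9.5,0,-3.5,0,9.5,0,-3.5,0]}}

```text
t: 13.6
tcp_pos: [0.4786, -0.046, 0.0592]
tool_rot: [0.09, 0.996, 0.004, -0.024]
force: [0.7, -0.6, -0.4]
finger_gap: -0.004
```

```bash
python3 -c "
from h import *
dl();s,W=view('t11.png'); z=W[...,2]
m=(z>.06)&(z<.085)&(W[...,0]>.57)&(W[...,0]<.71)&(np.abs(W[...,1]+.08)<.1)
P=W[m]; A=np.c_[P[:,:2]-P[:,:2].mean(0),np.ones(len(P))]; print('plane',np.linalg.lstsq(A,P[:,2],rcond=None)[0])
m=(z>.035)&(z<.058)&(W[...,0]>.66)&(W[...,0]<.8)&(W[...,1]>-.24)&(W[...,1]<.12)
c,sz,a,b=rect(W[m][:,:2]);print('rail',c,sz,a,b.round(0).tolist())
snap('side','s11.png')
cv2.imwrite('pics/z11.png',cv2.resize(s['frame'][80:220,270:430][:,:,::-1],None,fx=5,fy=4))"
```

```text
t 13.6 now [478.6 -46.   59.2] head 169.6 F [ 0.7 -0.6 -0.4]
batt c [638.6 -73.9] [128.3 111.1] a 79.6 [[572.0, -127.0], [682.0, -147.0], [705.0, -21.0], [596.0, -1.0]]
plane [ 0.00799207 -0.00070115  0.07189696]
rail [706.60467529 -55.47770691] (320.6661071777344, 88.7056884765625) 79.30028533935547 [[633.0, -205.0], [720.0, -221.0], [780.0, 94.0], [693.0, 110.0]]
```

View pics/z11.png

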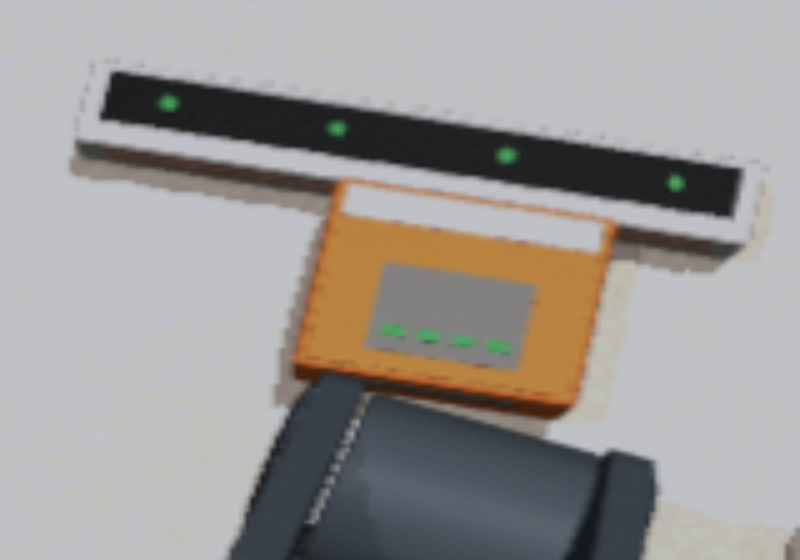

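View pics/s11.png

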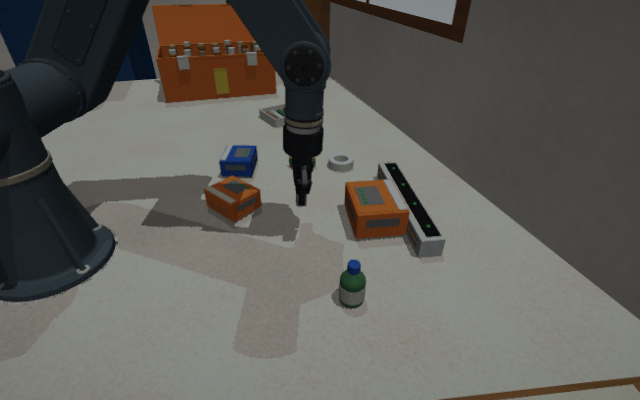

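```bash
python3 -c "
from h import *
def pl(f,x0,x1,y0,y1):
    s=dict(np.load('/tmp/'+f+'.npz'));W=world(s);z=W[...,2]
    m=(z>.06)&(z<.085)&(W[...,0]>x0)&(W[...,0]<x1)&(W[...,1]>y0)&(W[...,1]<y1)
    P=W[m]; A=np.c_[P[:,:2]-P[:,:2].mean(0),np.ones(len(P))]; print(f,len(P),np.linalg.lstsq(A,P[:,2],rcond=None)[0])
pl('top0.png',.45,.63,-.12,.02);pl('t11.png',.57,.71,-.15,.01);pl('t4.png',.5,.65,-.15,.02)
s=dict(np.load('/tmp/s11.png.npz'))
print(-s['R'].T@s['t'])
cv2.imwrite('pics/s11z.png',cv2.resize(s['frame'][155:265,335:455][:,:,::-1],None,fx=6,fy=5,interpolation=2))
def proj(X):
    c=s['R']@np.array(X)/1+s['t']; x,y=c[:2]/c[2];k=1+s['k1']*(x*x+y*y); return (np.array([x*k*s['fx']+s['cx'],y*k*s['fy']+s['cy']])-[335,155])*[6,5]
for X in ((.682,-.147,.07),(.682,-.147,.006),(.572,-.127,.07),(.671,-.212,.045),(.671,-.212,0)): print(X,proj(X).round())
"
```

```text
top0.png 2863 [0.00243891 0.00256572 0.07196656]
t11.png 2751 [ 0.00799207 -0.00070115  0.07189696]
t4.png 2332 [-0.00048506  0.00237472  0.07203433]
[ 0.32397304 -0.65412746  0.4937033 ]
(0.682, -0.147, 0.07) [447. 274.]
(0.682, -0.147, 0.006) [421. 396.]
(0.572, -0.127, 0.07) [123. 293.]
(0.671, -0.212, 0.045) [508. 427.]
(0.671, -0.212, 0) [486. 514.]
```

View pics/s11z.png

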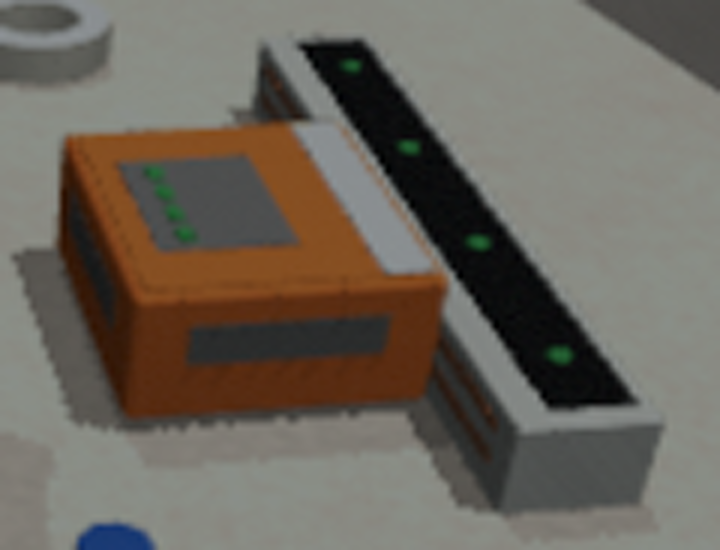

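The block measures square (−10.4° against −10.6°) with a gap of 0–2 mm, which is within calibration error. I'll nudge again gently, using the force reading to confirm seating.

```bash
python3 -c "
from h import *
dl((520,-53.5,21,169.4),(560,-60.5,21,169.4),(570,-62.3,21,169.4),(574,-63,21,169.4))"
```

```text
t 13.7 now [479.6 -46.4  58.6] head 169.6 F [-0.6  0.4 -1. ]
(520, -53.5, 21, 169.4) -> [-4.28, 0.01, 3.56] 0.2
(560, -60.5, 21, 169.4) -> [-8.33, 0.04, 3.36] 0.2
(570, -62.3, 21, 169.4) -> [-9.35, 0.05, 3.31] 0.2
(574, -63, 21, 169.4) -> [-9.76, 0.05, 3.29] 0.2
```

>>> {"name": "drive_tool", "arguments": {"deltas": [-2,0,2,0,-4.3,0,3.5,0,-6.5,0,3.4,0,-8.3,0,3.4,0,-8.8,0,3.3,0,-9.2,0,3.3,0,-9.5,0,3.3,0,-9.7,0,3.3,0,-9.7,0,3.3,0]}}

```text
t: 14.6
tcp_pos: [0.5686, -0.062, 0.0203]
tool_rot: [0.09, 0.995, 0.005, -0.029]
force: [-6.3, -0.5, 2.1]
finger_gap: 0.003
```

>>> {"name": "drive_tool", "arguments": {"deltas": [-0.3,0,0,0,-0.5,0,0,0,-0.7,0,0,0,-0.7,0,0,0]}}

```text
t: 15.0
tcp_pos: [0.5699, -0.0615, 0.0192]
tool_rot: [0.09, 0.995, 0.006, -0.035]
force: [-8.7, 0.9, 3.2]
finger_gap: 0.0
```

>>> {"name": "drive_tool", "arguments": {"deltas": [-0.3,0,0,0,-0.5,0,0,0,-0.8,0,0,0,-0.8,0,0,0]}}

```text
t: 15.4
tcp_pos: [0.5706, -0.0609, 0.0178]
tool_rot: [0.09, 0.995, 0.008, -0.042]
force: [-12.2, 1.7, 4.5]
finger_gap: 0.0
```

```bash
python3 -c "
from h import *
s=snap('side','s12.png')
cv2.imwrite('pics/s12z.png',cv2.resize(s['frame'][155:265,335:455][:,:,::-1],None,fx=6,fy=5,interpolation=2))"
```

```text
(no output)
```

View pics/s12z.png

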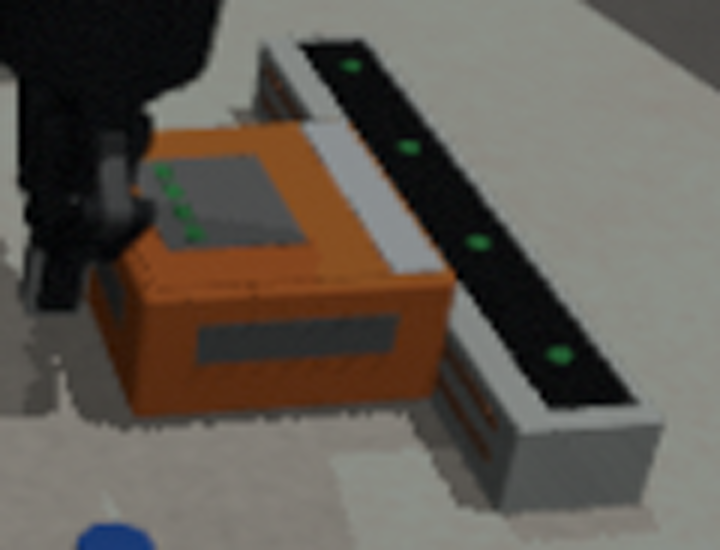

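The block moved about 3 mm and stayed level. I'll retract and re-measure.

>>> {"name": "drive_tool", "arguments": {"deltas": [1,0,0,0,3,0,-0.3,0,6,0,-2,0,9.5,0,-3.5,0,9.5,0,-3.5,0]}}

```text
t: 15.95
tcp_pos: [0.4762, -0.0433, 0.0623]
tool_rot: [0.09, 0.995, 0.008, -0.044]
force: [0.0, -0.1, -0.4]
finger_gap: -0.004
```

```bash
cat >> h.py <<'E'
def gap(s,W):
    z=W[...,2]
    m=(z>.06)&(z<.085)&(W[...,0]>.57)&(W[...,0]<.73)&(np.abs(W[...,1]+.08)<.1)
    P=W[m]; A=np.c_[P[:,:2]-P[:,:2].mean(0),np.ones(len(P))]; print('plane',np.linalg.lstsq(A,P[:,2],rcond=None)[0].round(4))
    c,sz,a,b=rect(P[:,:2]); h=a-90
    f=c+55.5*np.array([np.cos(np.radians(h)),np.sin(np.radians(h))])
    d=(np.array([700.9,-54.3])-f); print('head',round(h,2),'gap',d@[.983,-.184],'lat',-d@[.184,.983],sz)
E
python3 -c "
from h import *
dl();s,W=view('t12.png');gap(s,W)
s=dict(np.load('/tmp/t11.png.npz'));gap(s,world(s))
snap('side','s13.png')"
```

```text
t 15.95 now [476.2 -43.3  62.3] head 169.7 F [ 0.  -0.1 -0.4]
batt c [642. -74.] [128.5 110.9] a 79.1 [[575.0, -127.0], [684.0, -148.0], [709.0, -21.0], [600.0, -0.0]]
plane [ 0.007  -0.0001  0.072 ]
head -10.86 gap -1.126441735699957 lat -30.463224782007135 (128.5316925048828, 111.07748413085938)
plane [ 0.008  -0.0007  0.0719]
head -10.44 gap 2.4404367719738933 lat -30.54246289317389 (128.25674438476562, 111.68273162841797)
```

```bash
python3 -c "
from h import *
s=manip.snapshot('wrist');print('C',-s['R'].T@s['t'],'axis',s['R'][2],s['fx'])
dl((640,-70,62,169.4),(640,-70,260,169.4))"
```

```text
C [ 0.41548325 -0.03350146  0.21134001] axis [ 0.22394598 -0.03368977 -0.97401909] 325.39998635159833
t 16.1 now [482.2 -45.3  61.2] head 169.7 F [ 0.9 -0.3  0.1]
(640, -70, 62, 169.4) -> [-15.9, 0.41, -1.38] 0.3
(640, -70, 260, 169.4) -> [-14.29, 0.56, -21.11] 0.3
```

```bash
python3 -c "
from h import *
dl((482,-45,190,169.4),(765,-97,180,169.4))"
```

```text
t 16.1 now [482.2 -45.3  61.2] head 169.7 F [ 0.9 -0.3  0.1]
(482, -45, 190, 169.4) -> [1.08, 0.12, -12.84] 0.3
(765, -97, 180, 169.4) -> [-27.68, 0.1, -14.19] 0.3
```

>>> {"name": "drive_tool", "arguments": {"deltas": [1,0,-5,0,1,0,-10,0,1,0,-12.8,0,-4,0,-13.3,0,-9,0,-13.5,0,-14,0,-13.7,0,-19,0,-14,0,-24,0,-14.2,0,-27.7,0,-14.2,0,-27.7,0,-14.2,0,-27.7,0,-14.2,0]}}

```text
t: 17.2
tcp_pos: [0.7657, -0.0982, 0.1781]
tool_rot: [0.09, 0.995, 0.008, -0.041]
force: [-0.3, -0.4, -0.1]
finger_gap: 0.003
```

```bash
python3 -c "
from h import *
dl();s=snap('wrist','w13.png');print('C',-s['R'].T@s['t'])"
```

```text
t 17.2 now [765.7 -98.2 178.1] head 169.7 F [-0.3 -0.4 -0.1]
C [ 0.69986007 -0.08668918  0.32788505]
```

View pics/w13.png

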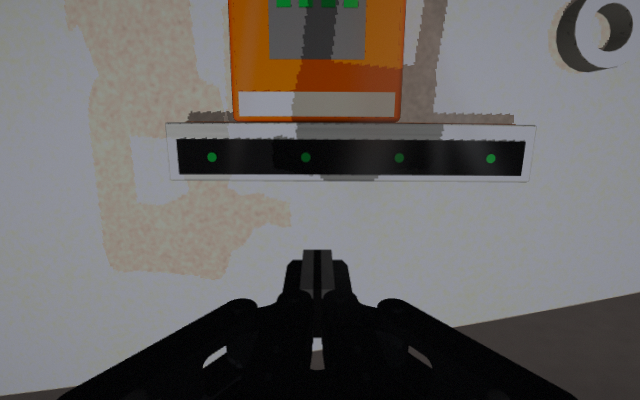

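The wrist view looks straight down the gap: block front edge at row ~122, rail front edge at row ~124, parallel. I'll compute the gap from it.

```bash
cat > g.py <<'E'
from h import *
def ana(f):
    s=dict(np.load('/tmp/'+f+'.npz')); W=world(s); C=-s['R'].T@s['t']; fr=s['frame'].astype(int)
    u0=np.array([.983,-.184]);v0=np.array([.184,.983])
    def at(px,z): # ray-plane
        x,y=px; d=(W[y,x]-C); d/=np.linalg.norm(d); k=(z-C[2])/d[2]; return (C+k*d)[:2]*1000
    G=fr.sum(-1)
    a=np.array([at((c,130),.045) for c in (180,520)]) 
    zz=W[...,2]
    for name,cols,lo,hi,z in (('railL',range(175,225,4),.035,.055,.045),('railR',range(410,530,6),.035,.055,.045),('blk',range(245,395,6),.06,.085,.07)):
        pts=[]
        for c in cols:
            r=np.where((zz[90:175,c]>lo)&(zz[90:175,c]<hi))[0]
            if len(r): pts.append(at((c,90+(r.max() if name=='blk' else r.min())),z))
        pts=np.array(pts); k=np.polyfit(pts@v0,pts@u0,1); print(name,'u',np.mean(pts@u0).round(2),'slope deg',np.degrees(np.arctan(k[0])).round(2),'std',(pts@u0).std().round(2),'v',(pts@v0).min().round(),(pts@v0).max().round())
    cv2.imwrite('pics/g_'+f,cv2.resize(s['frame'][100:140,220:420][:,:,::-1],None,fx=4,fy=10,interpolation=0))
E
python3 -c "
from g import *
ana('w13.png')"
```

```text
railL u 699.15 slope deg 0.12 std 0.03 v -75.0 -34.0
railR u 699.1 slope deg 0.16 std 0.28 v 125.0 225.0
blk u 699.27 slope deg 0.09 std 0.25 v -10.0 101.0
```

View pics/g_w13.png

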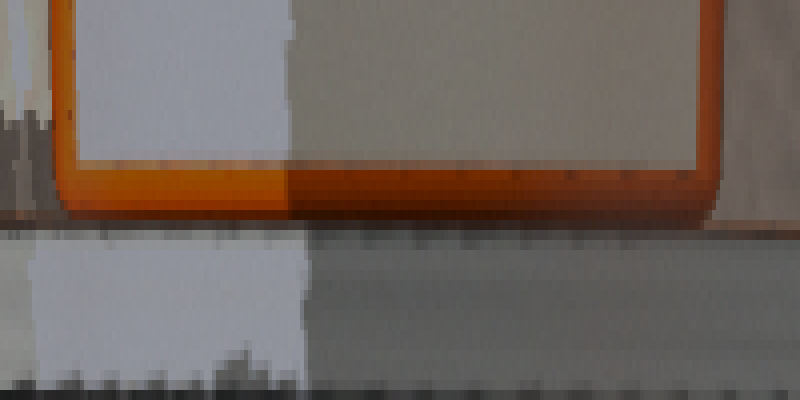

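The gap is 0 ± 0.5 mm and parallel to within 0.1°. I'll move the hand well clear and do the final check.

>>> {"name": "drive_tool", "arguments": {"deltas": [0,0,-5,0,4,2,-7,0,8,5,-7,0,12,8,-7,0,16,12,-7,0,20,16,-7,0,24,20,-7,0,28,24,-7,0,31,28,-7,0,32,30,-7,0,32,30,-7,0]}}

```text
t: 18.35
tcp_pos: [0.5062, 0.2576, 0.2789]
tool_rot: [0.087, 0.995, 0.009, -0.041]
force: [1.6, 0.4, 0.0]
finger_gap: 0.002
```

```bash
python3 -c "
from h import *
dl();s,W=view('t14.png');gap(s,W);z=W[...,2]
for nm,(x0,y0,x1,y1),zlo,zhi in [('sal',(425,195,460,230),.03,.1),('tape',(230,125,270,168),.015,.04),('carton',(220,170,252,212),.02,.045)]:
    m=np.zeros(z.shape,bool); m[y0:y1,x0:x1]=1; m&=(z>zlo)&(z<zhi)
    if m.sum()>9: print(nm,rect(W[m][:,:2])[0])
"
```

```text
t 18.35 now [506.2 257.6 278.9] head 170.1 F [1.6 0.4 0. ]
batt c [642.  -74.1] [128.6 110.9] a 79.3 [[576.0, -127.0], [685.0, -148.0], [708.0, -21.0], [599.0, -1.0]]
plane [ 0.0078 -0.0005  0.072 ]
head -10.64 gap -1.2731651245834257 lat -30.382901432042104 (128.5678253173828, 110.97874450683594)
sal [ 507.90240479 -265.484375  ]
tape [658.77880859 187.97305298]
carton [553.79534912 217.3989563 ]
```

View pics/t14.png

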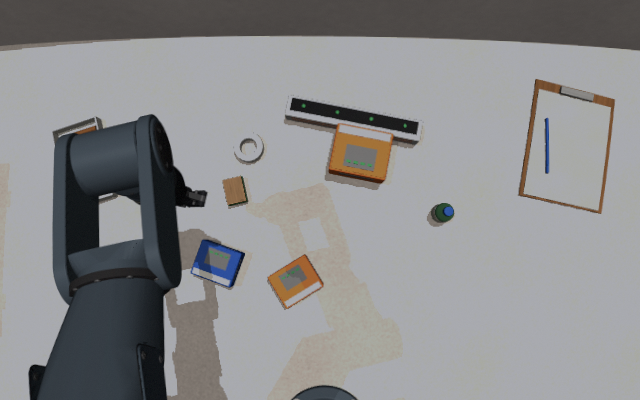

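The block at (361,152) stands against the rail. The bottle, tape and carton have not moved, and the hand is clear at (190,195). Handing in.

```bash
python3 -c "
from station import manip
print(manip.sign_off())"
```

```text
the job is handed in; nothing more can be done
None
```

The orange battery block is docked: its contact side stands flush and square against the rail, and the hand is clear. I handed the job in at about 18.4 s of the 56 s allowed.

**What I did:** I pushed the block clockwise about 91° in place, first at the near-left corner and then at the near corner of its back face. Small re-centred pushes then brought it square, and I pushed it home. It was nowhere near the rail until it faced it to within about 3°.

**Last checks:**
- **Angle:** the heading is −10.6°, the same as the rail's.
- **Gap:** the wrist camera, looking straight down, measured 0 mm (within about 0.5 mm), parallel to within 0.1°. The top camera gave −1.3 mm, which is within its 2 mm calibration.
- **Position along the rail:** the block sits about 30 mm to one side of the rail's middle, well inside its length.
- **Level:** the block's top is level to within about 0.5°.
- **Bystanders:** the bottle, tape roll and carton are where they were, to about 1 mm.

**What went wrong on the way:**
- In the second corner push, the gripper's folded linkage leaned on the block's top edge, with 23 N upward on the wrist. I backed off and pushed with the other side of the fingers from then on.
- The tool then tilted up to 5° as I pushed, so the last nudges touched the block high on its side. I saw no tipping in the pictures.

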